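# Tare the bench scale for an empty sample tray

### The arm

A 6-joint arm with a two-finger parallel gripper is mounted at the origin on the work surface. World frame = base frame: x ahead of the robot, y to its left, z up, the work surface at z = 0. Lengths are in m, angles in rad, forces in N, time in s.
With the tool pointing down it reaches from about 0.375 to 0.825 m from the base axis. Payload 5.5 kg.
Tool frame: the origin (TCP) lies midway between the tips of the shut fingers; the grasp point (between the pads) lies 19 mm behind it; z points along the fingers, y is the line along which they close (so a half turn about z gives the same grasp; the last joint's range is limited). The gripper opens to 85 mm and grips with 20 to 120 N. Pads are 22 mm wide; open, the fingers measure 114 mm over their backs; the gripper's body (76 mm by 85 mm) begins 54 mm behind the grasp point. The pads swing forward as they close: fully open they stand 13 mm farther back than shut.
Start: joints at [1.328, 0.314, -0.047, 1.21, 0, 1.571], TCP at [0.144, 0.582, 0.231] pointing down, gripper open.
Joint ranges: [-2.67, 2.67], [-0.69, 1.73], [-1.03, 1.25], [-2.08, 2.16], [-1.42, 1.45], [-3.14, 3.14]. Speed limits (rad/s): [2.39, 2.39, 3.01, 3.14, 3.14, 3.14].

### API

Orientations are given as [roll, pitch, yaw] about the fixed x, y, z axes, in that order (R = Rz(yaw) Ry(pitch) Rx(roll)).
In Python, from rig import * gives the robot as it stands.
- The arm moves only by the tool drive_tool, never from a script. Its argument "series" is a list that holds one entry, the list of rows, each a list of 4 numbers: the shift along the tool's x, y, z in cm, then the turn about the tool's z in rad. A call has exactly 5 rows; each row shifts and turns the commanded pose from where the row before left it, along the tool's axes as they then stand; what a row does not reach is not made up. A row lasts 1/12 s, in which the tool goes at most 41.7 mm and 7.16 degrees, less where a joint would pass 70% of its speed; a pose out of reach is approached as far as the arm can. A call with a gripper value outside its range is refused whole. "fingers" is the opening, from 0 (shut) to 1 (fully open), set as the call begins (left out, the last holds). The fingers move at their own pace and stop on an object; "force" is the grip in N (left out, the last holds). Time passes only in rows, so rows that do not move let the fingers close, or fill a call up. It gives the time, the measured TCP pose, the force, the opening and the grip force at its end, in the units of the state.
- read_state(): the state, without advancing time (a new reading comes with each control period).
- get_image(name): name is "side" or "top" or "wrist"; returns a dict with "color" (420x560x3 uint8, red, green, blue), "z_map" (420x560 float32, m along the optical axis (not along the pixel's ray), 0 where there is no reading), "fx", "fy", "cx", "cy" (pixels), "R" (3x3) and "t" (3): a world point X has camera coordinates R X + t. Camera axes: x right, y down, z forward; pixel columns grow to the right and rows downward; lengths in m; the calibration is good to about 2 mm. The wrist camera is an equidistant fisheye: a pixel r from the principal point sees the ray r / f radians off the axis. A picture is of the moment at which its call begins.
- job_done(): hands the job in; it is judged then, once.
Trained networks look in the newest picture that a camera, given by its name, has taken for a name from the list of things; names that differ only in an ending like _2 or _b are one class to them, and where a whole thing is asked for, a point or a joint stands for the part that bears it (a point fixed in the world has none). Each returns a list of dicts, best first, with "confidence" (0 to 1); they miss things now and then, are a little off and sometimes report something else, mostly with a low value. They report only what shows in the picture. A call takes as long as a camera call. They do not tell look-alikes from the thing itself.
- find_in(camera, target): "bbox" ([left, top, right, bottom] in pixels, round what is visible of it).
- tip_of(camera, target): "location" ([column, row] in pixels: a listed point, or the origin of a listed thing).
The state is a dict: "clock": time; "q": joint angles; "qd": joint speeds; "effort": joint torques, N m; "tool_pos": TCP position; "tool_rot": TCP orientation; "wrist_force": force on the tool from outside, world axes, zero at the start; "wrist_torque": the same for the moment, N m; "opening": finger opening in m; "grasp_force": force on a finger pad.
Only numpy, scipy, OpenCV 4.12 (cv2) and the standard library are available. Lean on these libraries where they do the work, as an engineer would, in place of code of your own. Each camera call takes 0.05 s, during which the arm holds its last target. There are 200 camera calls.

### The job

Tare the bench scale for the empty steel sample tray: set the tray gently in the middle of the weighing platform and let go, then turn the dial's bezel by its orange finger studs until the green zero mark stands right under the red pointer. Leave the tray on the platform with the scale reading zero, and do not shift or knock over the radio, bottle, tin or rock standing round it.

Things in the scene. Friction and masses are not known exactly. Their poses are not given: they have to be found in the camera images.
- scale: Mechanical bench scale, white with a blue band, 290 mm long (its y) by 150 mm deep (its x), housing top 48 mm high; it does not move. Origin: centre of its underside, on the bench; +x away from the user, +y towards the platform end. Platform centre at y = +75 mm, dial centre at y = -72 mm.
- platform_top (a point): Centre of the top face of the steel weighing platform (140 mm along the scale's x, 130 mm along its y, plate 6 mm thick): 66 mm above the bench when empty, sinking as it is loaded.
- platform (a joint): How far the platform has sunk, m: 0 when empty, 0.00981 per kg carried (spring 1000 N/m), stop at 0.012.
- dial_centre (a point): Axis of the dial, which faces straight up, at the height of the bezel's top (66 mm). The black bezel ring (132 mm across, 54 to 66 mm high) turns as one with its white face, clear window (top 64 mm high) and four studs; the red pointer lies under the window, out of touch. Radio, bottle and tin stand in any order at the scale's -x, -y and +x sides of it, 118 mm off, centre to centre.
- pointer (a joint): Angle of the red pointer, rad, clockwise seen from above; 0 (empty scale) points along the scale's +x. It follows the load: one full turn per kg (640.5 rad per m of platform sinking). The tray's mass is not known beforehand.
- bezel (a joint): Angle of the bezel, rad, clockwise from above; at 0 the zero mark points along the scale's +x. The scale reads zero when this equals pointer (or differs by whole turns). It turns both ways and stays where left (drag 0.06 N m, 1 N at a stud), with stops two full turns from 0. The face has 40 graduations of 9 degrees (25 g).
- zero_mark (a point): Zero mark on the dial face, a bold green diamond (39 mm from the dial axis) and bar (to 55 mm), with a green patch outside it on the ring; this point lies 49 mm from the axis and turns with the bezel.
- pointer_tip (a point): Tip of the red pointer, 49 mm from the dial axis, under the window.
- stud0 (a point): Top centre of orange finger stud 0 on the bezel ring: upright round stud 12 mm in diameter, top 81 mm above the bench, standing 15 mm above the ring, 60.5 mm from the dial axis, 45 degrees anticlockwise from the zero mark seen from above.
- stud1 (a point): Top centre of orange finger stud 1 on the bezel ring: upright round stud 12 mm in diameter, top 81 mm above the bench, standing 15 mm above the ring, 60.5 mm from the dial axis, 135 degrees anticlockwise from the zero mark seen from above.
- stud2 (a point): Top centre of orange finger stud 2 on the bezel ring: upright round stud 12 mm in diameter, top 81 mm above the bench, standing 15 mm above the ring, 60.5 mm from the dial axis, 225 degrees anticlockwise from the zero mark seen from above.
- stud3 (a point): Top centre of orange finger stud 3 on the bezel ring: upright round stud 12 mm in diameter, top 81 mm above the bench, standing 15 mm above the ring, 60.5 mm from the dial axis, 315 degrees anticlockwise from the zero mark seen from above.
- tray: Empty open steel sample tray, 120 mm (x) by 85 mm (y), 40 mm high, walls 3 mm, with a fixed arched handle over its middle running along its x from end to end, 103 mm high overall. Origin: centre of its underside. About 0.2 to 0.45 kg. Starts on the bench, to the left or right of the scale, at any yaw.
- tray_grip (a point): Middle of the tray's handle grip: blue round sleeve 16 mm in diameter, 60 mm long along the tray's x, its axis 95 mm above the tray's underside.
- radio: Dark handheld radio standing upright, 36 by 58 mm, 115 mm high; stub antenna 11 mm thick with a red tip at its y = +18 mm reaches 186 mm. Origin: centre of its underside. Must not be moved. A gripper over a stud near it may strike the antenna.
- sample_bottle: White screw-top sample jar, blue cap, 62 mm in diameter, 120 mm high. Origin: centre of its underside. Must not be moved.
- tin: Lidded aluminium soil tin, 73 mm in diameter, 45 mm high. Origin: centre of its underside. Must not be moved.
- rock: Red-brown rock specimen about 85 by 65 mm, 62 mm high. Origin: centre of its underside. It stands on the side of the scale away from the tray. Must not be moved.
There are look-alikes about, which are no part of the job. There is more than one size of the sample_bottle; the one meant has the size given above.

How it is judged:
On the way:
1. the tray stands on the platform, about in the middle, and is let go (horizontal distance between tray and platform_top below 0.03 m and angle between tray's own z axis and vertical below 0.06 rad and value of joint platform above 0.0015 m and contact force between tray and the fingers below 0.05 N and linear speed of tray below 0.01 m/s), for 0.3 s.
At the end, for the whole second after the job is handed in: The tray stands level and released on the platform, its centre within 30 mm of the platform's; the green zero mark is under the pointer tip within 3.9 mm (half a graduation, 4.5 degrees); radio, bottle, tin and rock stand as they were (all of step 1 and horizontal distance between zero_mark and pointer_tip below 0.0039 m and angle between each of radio, sample_bottle, tin, rock's own z axis and vertical below 0.1 rad); the robot touches nothing.
It fails at once if the radio, bottle, tin or rock is moved more than 20 mm (distance of any of radio, sample_bottle, tin, rock from where it was at the start of the episode above 0.02 m).
It fails at once if the platform is slammed or pressed down to its stop (value of joint platform above 0.0115 m).
It fails at once if the tray is tipped over on its side (angle between tray's own z axis and vertical above 0.7 rad).
It also fails if it takes over 67 s, if anything falls off the work surface, if the arm or the gripper's body presses on something with over 40 N, if the wrist force passes 120 N, or if a joint passes its speed limit or range.

## Working session

There is one attempt and no reset: what is moved stays moved. The work goes in short steps, Python scripts to look and compute and a tool call to move; the robot and the scene stay as the last step left them, time stands still between calls to the robot, and variables do not carry over. Pictures are saved under pics/ and viewed, at most 10 in all, crops included, and the job is handed in when it is done.

Besides the shell and the picture viewer there is one more tool, called by a JSON object that holds its "api" and its "payload", one argument or row to a line. drive_tool: Moves the arm, as the interface text tells. Its arguments: {"type":"object","properties":{"series":{"type":"array","items":{"type":"array","items":{"type":"array","items":{"type":"number"}}}},"fingers":{"type":"number"},"force":{"type":"number"}},"required":["series"]}

```bash
mkdir -p pics; ls
cat > h.py <<'E'
from rig import *
import numpy as np, cv2
def save(im,n,crop=None,s=1):
    c=im["color"][:,:,::-1]
    if crop: c=c[crop[1]:crop[3],crop[0]:crop[2]]
    cv2.imwrite(n,cv2.resize(c,None,fx=s,fy=s,interpolation=cv2.INTER_CUBIC))
def ray(im,u,v):
    x,y=(u-im["cx"])/im["fx"],(v-im["cy"])/im["fy"]
    R,t=np.array(im["R"]),np.array(im["t"])
    return -R.T@t, R.T@np.array([x,y,1.])
def at_z(im,u,v,z):
    o,d=ray(im,u,v); return o+d*(z-o[2])/d[2]
def at_d(im,u,v):
    z=im["z_map"][int(round(v)),int(round(u))]; o,d=ray(im,u,v); return o+d*z
E
python3 - <<'E'
from h import *
for c in("top","side"):
    im=get_image(c); save(im,f"pics/{c}1.png",s=1.4)
    print(c,im["fx"],im["cx"],im["cy"],np.round(-np.array(im["R"]).T@im["t"],3))
    for n in["tray","tray_grip","scale","platform_top","dial_centre","zero_mark","pointer_tip","stud0","stud1","stud2","stud3","radio","sample_bottle","tin","rock"]:
        print(n,[(np.round(d["location"],1).tolist(),round(d["confidence"],2)) for d in tip_of(c,n)[:3]])
print(read_state()["clock"],read_state()["tool_rot"])
E
```

```text
pics
top 495.37387057236214 276.2108314993853 213.9512921806882 [0.373 0.012 1.366]
tray [([416.8, 245.5], 0.63)]
tray_grip [([428.9, 244.6], 0.73), ([138.8, 246.3], 0.2)]
scale [([284.9, 227.3], 0.94), ([307.8, 205.3], 0.19)]
platform_top [([260.3, 223.1], 0.64), ([316.7, 224.4], 0.15)]
dial_centre [([317.5, 225.1], 0.78)]
zero_mark [([300.2, 217.1], 0.65)]
pointer_tip []
stud0 [([308.5, 202.5], 0.74), ([324.3, 247.5], 0.71), ([291.7, 235.1], 0.58)]
stud1 [([308.5, 202.5], 0.74), ([324.3, 247.5], 0.71), ([291.7, 235.1], 0.58)]
stud2 [([308.5, 202.5], 0.74), ([324.3, 247.5], 0.71), ([291.7, 235.1], 0.58)]
stud3 [([308.5, 202.5], 0.74), ([324.3, 247.5], 0.71), ([291.7, 235.1], 0.58)]
radio [([312.5, 185.0], 0.65), ([354.4, 223.6], 0.39)]
sample_bottle [([263.9, 287.7], 0.98), ([364.2, 291.1], 0.93), ([310.9, 268.6], 0.88)]
tin [([355.3, 227.2], 0.72)]
rock [([140.5, 244.1], 0.74), ([315.3, 222.8], 0.67)]
side 383.1187515839755 279.8089727445519 208.00593566183522 [ 0.009 -0.575  0.639]
tray [([390.5, 338.2], 0.96)]
tray_grip [([399.4, 302.2], 0.62), ([340.2, 227.4], 0.43), ([392.0, 340.0], 0.4)]
scale [([285.7, 237.4], 0.98)]
platform_top [([268.2, 207.7], 0.98)]
dial_centre [([304.3, 232.5], 0.73), ([189.3, 185.1], 0.63)]
zero_mark [([299.6, 221.9], 0.96), ([300.6, 239.5], 0.69)]
pointer_tip [([298.9, 224.3], 0.74)]
stud0 [([285.2, 218.1], 0.94), ([317.4, 208.6], 0.83), ([330.3, 231.9], 0.77)]
stud1 [([285.2, 218.1], 0.94), ([317.4, 208.6], 0.83), ([330.3, 231.9], 0.77)]
stud2 [([285.2, 218.1], 0.94), ([317.4, 208.6], 0.83), ([330.3, 231.9], 0.77)]
stud3 [([285.2, 218.1], 0.94), ([317.4, 208.6], 0.83), ([330.3, 231.9], 0.77)]
radio [([337.6, 228.7], 0.64)]
sample_bottle [([294.7, 321.0], 0.82), ([273.2, 272.4], 0.68), ([337.2, 228.5], 0.16)]
tin [([345.0, 275.5], 0.65)]
rock [([190.9, 186.5], 0.82), ([392.2, 340.5], 0.74)]
1.6 [-3.14154637e+00  4.01185821e-05  2.89879282e+00]
```

View pics/top1.png

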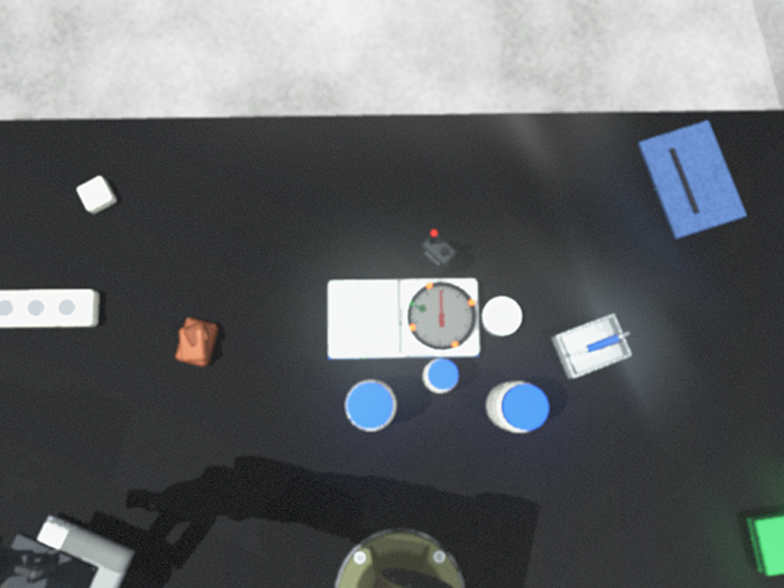

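View pics/side1.png

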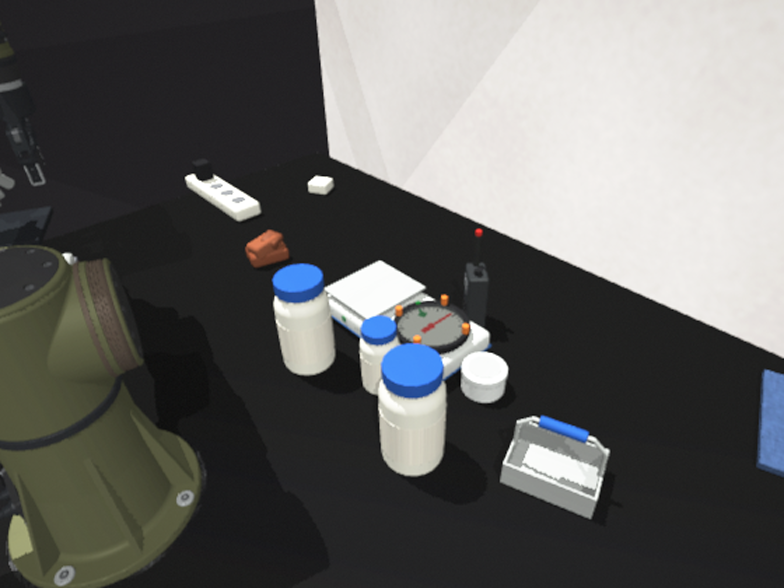

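The top view (1.4x) shows the platform at (363,318) and the dial at (441,315), with the zero mark up and to the left at (420,307). The radio is at (438,248), the tin at (502,315), the rock at (196,341) and the tray at (592,346). The side view agrees.

Look-alikes:
- **Bottles:** three in the top view, at (371,405), (441,376) and (518,407). The small one at (441,376) beside the dial is the real one.
- **Blue things near the tray grip (605,342):** the blue folder at (692,180) and the blue caps.

Next I'll measure these and check the tray and dial in one crop.

```bash
cat >> h.py <<'E'
def blob(mask,im,roi=None,minA=4):
    m=mask.astype(np.uint8)
    if roi: k=np.zeros_like(m); k[roi[1]:roi[3],roi[0]:roi[2]]=1; m*=k
    n,l,s,c=cv2.connectedComponentsWithStats(m)
    return [(c[i],s[i,4]) for i in range(1,n) if s[i,4]>=minA]
def hsv(im): return cv2.cvtColor(im["color"],cv2.COLOR_RGB2HSV)
def rng(H,lo,hi): return cv2.inRange(H,lo,hi)>0
E
python3 - <<'E'
from h import *
im=get_image("top"); save(im,"pics/crop.png",(220,160,460,310),3.2); H=hsv(im)
print("R",np.round(im["R"],3).tolist())
for nm,lo,hi,z,roi in [("grip",(100,150,60),(125,255,255),.098,(390,220,460,280)),("orange",(5,150,150),(22,255,255),.079,(280,190,350,260)),
   ("red",(0,150,100),(4,255,255),.06,(280,150,350,260)),("green",(45,60,30),(90,255,255),.064,(285,195,350,255))]:
    for c,a in blob(rng(H,lo,hi),im,roi): print(nm,c.round(1),a,at_z(im,*c,z).round(4))
m=rng(H,(100,150,60),(125,255,255)); k=np.zeros_like(m); k[220:280,390:460]=1
v,u=np.nonzero(m&k); P=np.array([at_z(im,a,b,.1) for a,b in zip(u,v)])[:,:2]
w,V=np.linalg.eigh(np.cov((P-P.mean(0)).T)); print("gripdir",V[:,1],np.sqrt(w*12))
for n,uv in dict(plat=(259,227),platTL=(236,202),platTR=(284,201),platBL=(236,254),platBR=(284,254),TR=(340,201),BR=(340,254),tin=(358,225),bot=(315,268),traymid=(416,247)).items(): print(n,at_d(im,*uv).round(4))
s=get_image("side");H=hsv(s)
for c,a in blob(rng(H,(100,150,60),(125,255,255)),s,(370,285,440,325)):
    o,d=ray(s,*c); print("side grip",c.round(1),a,at_z(s,*c,.095).round(4), at_d(s,*c).round(4))
for c,a in blob(rng(H,(5,150,150),(22,255,255)),s,(270,200,350,260)): print("side stud",at_z(s,*c,.075).round(4))
E
```

```text
R [[-0.01, -1.0, -0.007], [-0.99, 0.01, -0.137], [0.137, 0.005, -0.991]]
grip [427.7 245.8] 61 [ 0.4626 -0.3682  0.098 ]
orange [336.  215.8] 5 [ 0.5449 -0.1382  0.079 ]
red [309.7 166. ] 22 [ 0.6838 -0.0732  0.06  ]
green [293.9 216.7] 9 [ 0.5458 -0.0284  0.064 ]
green [301.1 219.9] 8 [ 0.537  -0.0474  0.064 ]
gripdir [-0.33789141  0.9411851 ] [0.00969352 0.04116903]
plat [0.5185 0.064  0.0705]
platTL [0.5865 0.125  0.0662]
platTR [ 0.5906 -0.0028  0.0493]
platBL [0.45   0.1272 0.0384]
platBR [ 0.4488 -0.0013  0.0381]
TR [ 0.589  -0.1535  0.0493]
BR [ 4.494e-01 -1.557e-01 -2.000e-04]
tin [ 0.5241 -0.2006  0.0442]
bot [ 0.4084 -0.0775  0.1205]
traymid [ 0.4667 -0.3657 -0.0017]
side grip [402.5 305.6] 316 [ 0.4647 -0.3764  0.095 ] [ 0.4607 -0.3782  0.0998]
side stud [ 0.5756 -0.0632  0.075 ]
side stud [ 0.4962 -0.0319  0.075 ]
side stud [ 0.5435 -0.142   0.075 ]
side stud [ 0.4661 -0.1074  0.075 ]
```

View pics/crop.png

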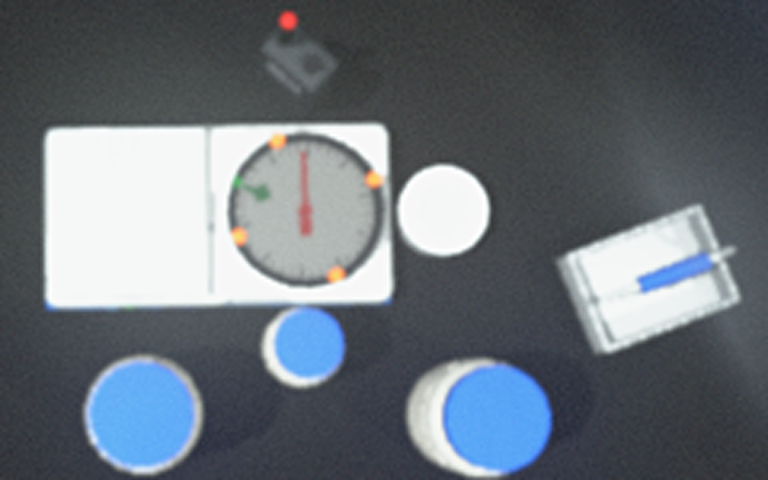

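The crop confirms it. The tray has a blue sleeve at crop (675,272), which is about (0.463, -0.376) in the world. The dial centre is at (305,210), about (0.520, -0.086), with the zero mark at (250,190). The small bottle at (305,345) is the real one.

```bash
cat >> h.py <<'E'
def plan(wps,step=.040,n=None):
    """world waypoints (x,y,z,yaw) -> rows in tool axes (cm, rad), tool pointing down"""
    s=read_state(); p=np.array(s["tool_pos"]); yaw=s["tool_rot"][2]; out=[]
    for w in wps:
        d=np.array(w[:3])-p; dy=(w[3]-yaw+np.pi)%(2*np.pi)-np.pi
        k=max(1,int(np.ceil(max(np.linalg.norm(d)/step,abs(dy)/.12))))
        for i in range(k):
            q=np.array(w[:3])-d*(k-1-i)/k
            e=q-p; c,sn=np.cos(yaw),np.sin(yaw)
            r=np.round([(e[0]*c+e[1]*sn)*100,(e[0]*sn-e[1]*c)*100,-e[2]*100,-dy/k],2)
            # follow the rounding
            p=p+np.array([r[0]*c+r[1]*sn,r[0]*sn-r[1]*c,-r[2]])/100; yaw-=r[3]; out.append(r.tolist())
    while len(out)%5: out.append([0,0,0,0])
    for i in range(0,len(out),5): print(out[i:i+5])
E
python3 - <<'E'
from h import *
im=get_image("top")
print(at_d(im,265,289),at_d(im,374,291))
plan([(.4,.2,.24,2.9),(.463,-.376,.24,1.916),(.463,-.376,.078,1.916)])
E
```

```text
[0.3583133  0.04626092 0.17287608] [ 0.35110175 -0.21317929  0.17094224]
[[-2.83, -2.58, -0.07, -0.0], [-2.84, -2.58, -0.08, -0.0], [-2.83, -2.58, -0.07, -0.0], [-2.84, -2.58, -0.07, -0.0], [-2.83, -2.58, -0.07, -0.0]]
[[-2.84, -2.58, -0.08, -0.0], [-2.83, -2.58, -0.07, -0.0], [-2.84, -2.59, -0.07, -0.0], [-2.83, -2.58, -0.07, -0.0], [-2.84, -2.58, -0.08, -0.0]]
[[-2.83, -2.58, -0.07, -0.0], [-2.84, -2.58, -0.07, -0.0], [-1.33, -3.63, -0.0, 0.07], [-1.58, -3.52, -0.0, 0.07], [-1.83, -3.41, -0.0, 0.07]]
[[-2.05, -3.26, -0.0, 0.07], [-2.28, -3.12, -0.0, 0.07], [-2.5, -2.95, -0.0, 0.07], [-2.69, -2.77, -0.0, 0.07], [-2.88, -2.57, -0.0, 0.07]]
[[-3.06, -2.37, -0.0, 0.07], [-3.21, -2.15, -0.0, 0.07], [-3.35, -1.91, -0.0, 0.07], [-3.48, -1.68, -0.0, 0.07], [-3.59, -1.43, -0.0, 0.07]]
[[-3.68, -1.17, -0.0, 0.07], [-3.75, -0.92, -0.0, 0.07], [-0.0, 0.0, 3.24, -0.01], [-0.0, 0.0, 3.24, -0.01], [-0.0, 0.0, 3.24, -0.01]]
[[-0.0, 0.0, 3.24, -0.01], [-0.0, 0.0, 3.24, -0.01], [0, 0, 0, 0], [0, 0, 0, 0], [0, 0, 0, 0]]
```

{"api": "drive_tool", "payload": {
  "series": [
    [[-2.8,-2.6,-0.1,0],[-2.8,-2.6,-0.1,0],[-2.8,-2.6,-0.1,0],[-2.8,-2.6,-0.1,0],[-2.8,-2.6,-0.1,0]]
  ],
  "fingers": 1,
  "force": 40
}}

```text
clock: 2.17
tool_pos: [0.2494, 0.4211, 0.2364]
tool_rot: [3.141, 0.0, 2.9]
wrist_force: [0.5, 0.3, 0.3]
opening: 0.0857
grasp_force: 0.0
```

{"api": "drive_tool", "payload": {
  "series": [
    [[-2.8,-2.6,-0.1,0],[-2.8,-2.6,-0.1,0],[-2.8,-2.6,-0.1,0],[-2.8,-2.6,-0.1,0],[-2.8,-2.6,-0.1,0]]
  ]
}}

```text
clock: 2.58
tool_pos: [0.3542, 0.2611, 0.2417]
tool_rot: [3.141, 0.001, 2.899]
wrist_force: [0.8, 0.6, 0.2]
opening: 0.0854
grasp_force: 0.0
```

{"api": "drive_tool", "payload": {
  "series": [
    [[-2.8,-2.6,0,0],[-2.8,-2.6,0,0],[-1.3,-3.6,0,0.07],[-1.6,-3.5,0,0.07],[-1.8,-3.4,0,0.07]]
  ]
}}

```text
clock: 3.0
tool_pos: [0.408, 0.0824, 0.2415]
tool_rot: [3.141, 0.0, 2.685]
wrist_force: [0.7, 0.4, -0.4]
opening: 0.0853
grasp_force: 0.0
```

{"api": "drive_tool", "payload": {
  "series": [
    [[-2.1,-3.3,0,0.07],[-2.3,-3.1,0,0.07],[-2.5,-3.0,0,0.07],[-2.7,-2.8,0,0.07],[-2.9,-2.6,0,0.07]]
  ]
}}

```text
clock: 3.42
tool_pos: [0.4287, -0.1113, 0.2416]
tool_rot: [3.141, 0.001, 2.335]
wrist_force: [1.4, 0.5, 0.8]
opening: 0.0853
grasp_force: 0.0
```

{"api": "drive_tool", "payload": {
  "series": [
    [[-3.1,-2.4,0,0.07],[-3.2,-2.2,0,0.07],[-3.4,-1.9,0,0.07],[-3.5,-1.7,0,0.07],[-3.6,-1.4,0,0.07]]
  ]
}}

```text
clock: 3.83
tool_pos: [0.4499, -0.3048, 0.2414]
tool_rot: [3.141, 0.0, 1.985]
wrist_force: [0.7, 0.4, 0.2]
opening: 0.0852
grasp_force: 0.0
```

Run:
```python
from h import *
print(read_state()["tool_pos"],read_state()["tool_rot"])
im=get_image("wrist"); save(im,"pics/w1.png")
plan([(.463,-.376,.20,1.916),(.463,-.376,.078,1.916)])
```

```text
[ 0.44985227 -0.30477184  0.24144033] [3.14128046e+00 3.68441402e-04 1.98485263e+00]
[[-3.22, -0.72, 2.05, 0.03], [-3.24, -0.63, 2.05, 0.03], [0.0, -0.0, 3.05, 0.0], [0.0, -0.0, 3.05, 0.0], [0.0, -0.0, 3.05, 0.0]]
[[0.0, -0.0, 3.05, 0.0], [0, 0, 0, 0], [0, 0, 0, 0], [0, 0, 0, 0], [0, 0, 0, 0]]
```

{"api": "drive_tool", "payload": {
  "series": [
    [[-3.2,-0.7,2.0,0.03],[-3.2,-0.6,2.0,0.03],[0,0,3,0],[0,0,3,0],[0,0,3,0]]
  ]
}}

```text
clock: 4.3
tool_pos: [0.4632, -0.3672, 0.11]
tool_rot: [3.141, 0.0, 1.928]
wrist_force: [0.5, 0.2, -1.1]
opening: 0.0852
grasp_force: 0.0
```

{"api": "drive_tool", "payload": {
  "series": [
    [[0,0,2,0],[0,0,1.2,0],[0,0,0,0],[0,0,0,0],[0,0,0,0]]
  ]
}}

```text
clock: 4.72
tool_pos: [0.4643, -0.3672, 0.0809]
tool_rot: [3.14, 0.002, 1.929]
wrist_force: [0.1, 0.3, 0.0]
opening: 0.0854
grasp_force: 0.0
```

{"api": "drive_tool", "payload": {
  "series": [
    [[0,0,0,0],[0,0,0,0],[0,0,0,0],[0,0,0,0],[0,0,0,0]]
  ],
  "fingers": 0,
  "force": 40
}}

```text
clock: 5.13
tool_pos: [0.4634, -0.3667, 0.0797]
tool_rot: [3.141, 0.001, 1.929]
wrist_force: [-0.6, -0.7, 0.1]
opening: 0.0251
grasp_force: 0.0
```

{"api": "drive_tool", "payload": {
  "series": [
    [[0,0,0,0],[0,0,0,0],[0,0,0,0],[0,0,0,0],[0,0,0,0]]
  ]
}}

```text
clock: 5.55
tool_pos: [0.4629, -0.3668, 0.0795]
tool_rot: [-3.141, 0.0, 1.928]
wrist_force: [-3.9, -0.1, 5.2]
opening: 0.0147
grasp_force: 39.2
```

Run:
```python
from h import *
s=read_state();print(s["tool_pos"],s["tool_rot"],s["opening"],s["grasp_force"])
im=get_image("side"); save(im,"pics/s2.png",(330,220,500,380),4)
```

```text
[ 0.46290745 -0.3668403   0.07954247] [-3.14093321e+00  3.03450102e-04  1.92845290e+00] 0.014652796687053713 39.17343735694885
```

View pics/s2.png

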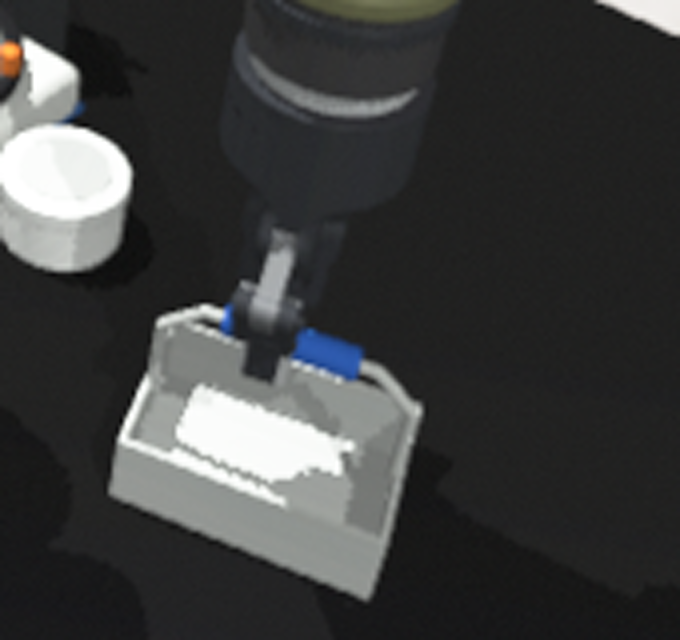

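The fingers at crop (265,330) are about 11 mm off the sleeve's middle at (292,340), so I'll regrip in the centre.

{"api": "drive_tool", "payload": {
  "series": [
    [[0,0,0,0],[0,0,0,0],[0,0,0,0],[-0.6,0,0.1,0],[-0.5,0,0.1,0]]
  ],
  "fingers": 0.4
}}

```text
clock: 6.02
tool_pos: [0.4675, -0.3772, 0.0772]
tool_rot: [3.141, 0.0, 1.929]
wrist_force: [-0.2, -0.2, -0.0]
opening: 0.0338
grasp_force: 0.0
```

{"api": "drive_tool", "payload": {
  "series": [
    [[0,0,0,0],[0,0,0,0],[0,0,0,0],[0,0,0,0],[0,0,0,0]]
  ],
  "fingers": 0,
  "force": 50
}}

```text
clock: 6.43
tool_pos: [0.4671, -0.3769, 0.0772]
tool_rot: [3.142, -0.0, 1.929]
wrist_force: [-0.0, -1.3, -0.9]
opening: 0.0144
grasp_force: 48.7
```

{"api": "drive_tool", "payload": {
  "series": [
    [[0,0,0,0],[0,0,0,0],[0,0,-1,0],[0,0,-2,0],[0,0,-2,0]]
  ]
}}

```text
clock: 6.85
tool_pos: [0.466, -0.3756, 0.1271]
tool_rot: [-3.14, -0.003, 1.929]
wrist_force: [-0.4, -0.5, -3.1]
opening: 0.0144
grasp_force: 49.0
```

Run:
```python
from h import *
s=read_state();print(s["tool_pos"],s["tool_rot"],s["opening"],s["grasp_force"],s["wrist_force"])
im=get_image("side"); save(im,"pics/s3.png",(330,200,500,360),3)
p=s["tool_pos"]
plan([(p[0],p[1],.24,s["tool_rot"][2]),(.519,.061,.24,3.1415),(.519,.061,.162,3.1415)])
```

```text
[ 0.46595463 -0.3755894   0.12708243] [-3.14017688 -0.00339734  1.92905278] 0.014435889287349834 49.003291726112366 [-0.40081438 -0.50317973 -3.13499761]
[[0.09, -0.05, -3.6, 0.0], [0.08, -0.05, -3.59, 0.0], [0.09, -0.05, -3.6, 0.0], [3.55, 1.84, 0.0, -0.11], [3.32, 2.22, 0.0, -0.11]]
[[3.06, 2.58, 0.0, -0.11], [2.76, 2.89, 0.0, -0.11], [2.42, 3.18, 0.0, -0.11], [2.07, 3.42, 0.0, -0.11], [1.67, 3.64, 0.0, -0.11]]
[[1.26, 3.79, 0.0, -0.11], [0.84, 3.91, 0.0, -0.11], [0.41, 3.97, 0.0, -0.11], [-0.04, 4.0, 0.0, -0.11], [0.0, 0.0, 3.9, -0.0]]
[[0.0, 0.0, 3.9, -0.0], [0, 0, 0, 0], [0, 0, 0, 0], [0, 0, 0, 0], [0, 0, 0, 0]]
```

View pics/s3.png

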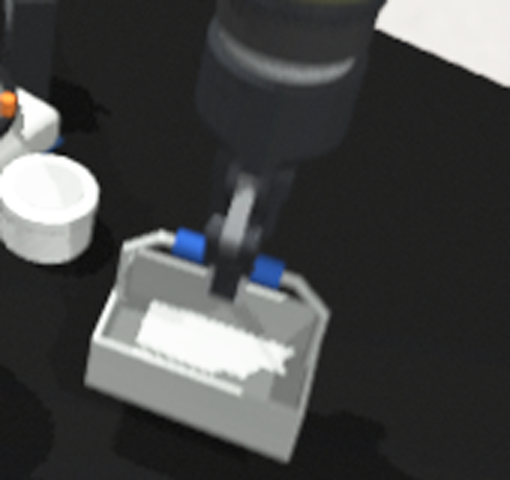

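The tray is held at the sleeve's middle and has lifted level. Now I'll carry it to the platform.

{"api": "drive_tool", "payload": {
  "series": [
    [[0.1,0,-4,0],[0.1,0,-4,0],[0.1,0,-4,0],[0,0,-1.5,0],[3.5,1.8,0,-0.11]]
  ]
}}

```text
clock: 7.32
tool_pos: [0.4725, -0.3415, 0.2674]
tool_rot: [3.14, 0.012, 2.034]
wrist_force: [0.7, 0.1, -4.2]
opening: 0.0144
grasp_force: 49.7
```

{"api": "drive_tool", "payload": {
  "series": [
    [[3.3,2.2,0,-0.11],[3.1,2.6,0,-0.11],[2.8,2.9,0,-0.11],[2.4,3.2,0,-0.11],[2.1,3.4,0,-0.11]]
  ]
}}

```text
clock: 7.73
tool_pos: [0.4938, -0.1339, 0.2621]
tool_rot: [3.141, -0.001, 2.594]
wrist_force: [0.2, -0.3, -5.0]
opening: 0.0145
grasp_force: 49.6
```

{"api": "drive_tool", "payload": {
  "series": [
    [[1.7,3.6,0,-0.11],[1.2,3.8,0,-0.11],[0.8,3.9,0,-0.11],[0.4,3.0,0,-0.11],[0,2.0,0,0]]
  ]
}}

```text
clock: 8.15
tool_pos: [0.5138, 0.0359, 0.2621]
tool_rot: [3.14, -0.001, 3.036]
wrist_force: [0.4, -0.3, -4.2]
opening: 0.0143
grasp_force: 49.6
```

Run:
```python
from h import *
s=read_state();print(s["tool_pos"],s["tool_rot"],s["wrist_force"])
plan([(.519,.061,.20,3.1415),(.519,.061,.150,3.1415)])
```

```text
[0.51380127 0.03592654 0.26206659] [ 3.14011599e+00 -8.33807382e-04  3.03635386e+00] [ 0.35940908 -0.27318684 -4.18503825]
[[-0.13, 1.27, 3.1, -0.05], [-0.19, 1.27, 3.11, -0.05], [0.0, 0.0, 2.5, -0.0], [0.0, 0.0, 2.5, -0.0], [0, 0, 0, 0]]
```

{"api": "drive_tool", "payload": {
  "series": [
    [[-0.1,1.3,3,-0.05],[-0.2,1.2,3,-0.05],[0,0,2.5,0],[0,0,1.5,0],[0,0,1.0,0]]
  ]
}}

```text
clock: 8.57
tool_pos: [0.5175, 0.0576, 0.1497]
tool_rot: [-3.141, -0.004, 3.13]
wrist_force: [-0.4, -1.0, -3.9]
opening: 0.0141
grasp_force: 49.6
```

{"api": "drive_tool", "payload": {
  "series": [
    [[0,0,0.3,0],[0,0,0.2,0],[0,0,0.2,0],[0,0,0.2,0],[0,0,0,0]]
  ]
}}

```text
clock: 8.98
tool_pos: [0.5205, 0.0571, 0.1441]
tool_rot: [3.141, 0.002, 3.128]
wrist_force: [0.9, 0.1, -2.1]
opening: 0.0145
grasp_force: 49.7
```

{"api": "drive_tool", "payload": {
  "series": [
    [[0,0,0.1,0],[0,0,0.1,0],[0,0,0.1,0],[0,0,0.1,0],[0,0,0,0]]
  ]
}}

```text
clock: 9.4
tool_pos: [0.5206, 0.0571, 0.1398]
tool_rot: [-3.141, 0.002, 3.129]
wrist_force: [2.3, -1.3, 1.9]
opening: 0.0144
grasp_force: 50.1
```

{"api": "drive_tool", "payload": {
  "series": [
    [[0,0,0,0],[0,0,0,0],[0,0,0,0],[0,0,0,0],[0,0,0,0]]
  ]
}}

```text
clock: 9.82
tool_pos: [0.5198, 0.0572, 0.1394]
tool_rot: [3.142, 0.0, 3.129]
wrist_force: [3.0, 0.0, 0.5]
opening: 0.0145
grasp_force: 50.2
```

Weight is carried. Release moderately, then rise.

{"api": "drive_tool", "payload": {
  "series": [
    [[0,0,0,0],[0,0,0,0],[0,0,0,0],[0,0,0,0],[0,0,0,0]]
  ],
  "fingers": 0.5
}}

```text
clock: 10.23
tool_pos: [0.5192, 0.0573, 0.1391]
tool_rot: [3.141, -0.001, 3.129]
wrist_force: [-0.5, 0.4, -0.8]
opening: 0.0429
grasp_force: 0.0
```

{"api": "drive_tool", "payload": {
  "series": [
    [[0,0,-2,0],[0,0,-4,0],[0,0,-4,0],[0,0,-2,0],[0,0,0,0]]
  ]
}}

```text
clock: 10.65
tool_pos: [0.5224, 0.0575, 0.2647]
tool_rot: [3.14, 0.008, 3.129]
wrist_force: [0.2, -0.4, 0.1]
opening: 0.0425
grasp_force: 0.0
```

{"api": "drive_tool", "payload": {
  "series": [
    [[0,4,0,0],[0,4,0,0],[0,4,0,0],[0,2,0,0],[0,0,0,0]]
  ],
  "fingers": 0
}}

```text
clock: 11.07
tool_pos: [0.5207, 0.201, 0.258]
tool_rot: [3.14, -0.002, 3.133]
wrist_force: [0.2, -0.4, 0.8]
opening: -0.0002
grasp_force: 0.0
```

Run:
```python
from h import *
s=read_state();print(s["tool_pos"],s["tool_rot"],s["opening"])
for c in("top","side"):
    im=get_image(c); save(im,f"pics/{c}4.png",(210,150,410,300) if c=="top" else (220,160,380,280),4)
    H=hsv(im)
    for n in("zero_mark","pointer_tip","stud0","tray_grip","platform_top","tray"):
        print(c,n,[(np.round(d["location"],1).tolist(),round(d["confidence"],2),at_z(im,*d["location"],dict(tray_grip=.158,stud0=.081,tray=.062).get(n,.063)).round(4).tolist()) for d in tip_of(c,n)[:4]])
```

```text
[0.52074405 0.20096391 0.25798271] [ 3.14047036e+00 -1.51479821e-03  3.13335080e+00] -0.000227715947383559
top zero_mark [([286.7, 226.4], 0.52, [0.5202, -0.009, 0.063]), ([259.4, 227.4], 0.43, [0.5183, 0.0632, 0.063])]
top pointer_tip []
top stud0 [([341.1, 216.8], 0.95, [0.5419, -0.1512, 0.081]), ([293.8, 232.1], 0.93, [0.503, -0.027, 0.081]), ([324.2, 244.9], 0.85, [0.4688, -0.1054, 0.081]), ([305.2, 203.6], 0.6, [0.5778, -0.0581, 0.081])]
top tray_grip [([259.6, 223.6], 0.96, [0.517, 0.0589, 0.158]), ([341.0, 219.2], 0.66, [0.5258, -0.1411, 0.158])]
top platform_top []
top tray [([262.7, 227.9], 0.78, [0.5169, 0.0545, 0.062])]
side zero_mark [([297.9, 220.8], 0.81, [0.5326, -0.0407, 0.063])]
side pointer_tip []
side stud0 [([317.3, 210.5], 0.93, [0.5798, -0.0607, 0.081]), ([337.5, 232.4], 0.91, [0.551, -0.151, 0.081]), ([283.6, 219.5], 0.8, [0.4951, -0.03, 0.081]), ([298.4, 240.0], 0.65, [0.468, -0.1085, 0.081])]
side tray_grip [([266.2, 174.4], 0.73, [0.5206, 0.0589, 0.158])]
side platform_top []
side tray [([264.9, 206.3], 0.7, [0.5149, 0.0641, 0.062])]
```

View pics/side4.png

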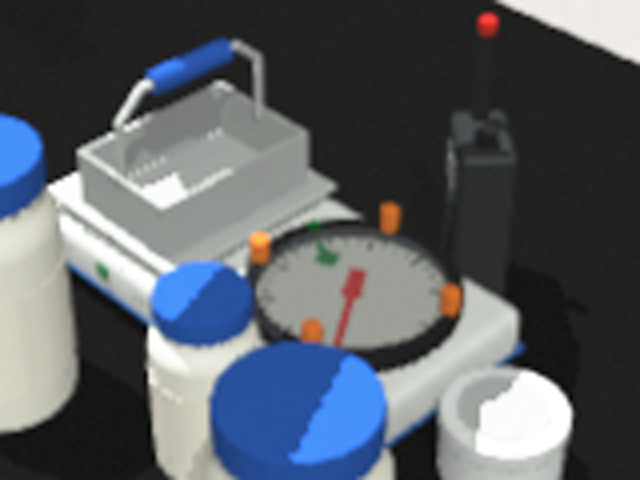

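The tray stands level and centred. The pointer now runs from its hub at crop (355,280) down past (340,340), and the green mark is at (325,250). Next I'll measure the angles on the rectified dial.

```bash
cat >> h.py <<'E'
C=np.array([.520,-.0862])
def rect(im,z,N=480,half=.075):
    # metric top view of the dial: up=+x, left=+y
    R,t=np.array(im["R"]),np.array(im["t"]); g=(np.arange(N)+.5)/N*2*half-half
    X=C[0]-g[:,None]+0*g[None]; Y=C[1]-g[None]+0*g[:,None]
    P=np.stack([X,Y,0*X+z],-1)@R.T+t
    return cv2.remap(im["color"],(P[...,0]/P[...,2]*im["fx"]+im["cx"]).astype(np.float32),(P[...,1]/P[...,2]*im["fy"]+im["cy"]).astype(np.float32),cv2.INTER_CUBIC)
def cw(x,y): return np.degrees(np.arctan2(-y,x))  # cw from +x
def dial(cam,view=None):
    im=get_image(cam); out={}
    a=rect(im,.062); b=rect(im,.076); 
    if view: cv2.imwrite(view,np.hstack([a,b])[:,:,::-1] if 0 else a[:,:,::-1])
    N=480; g=(np.arange(N)+.5)/N*.15-.075; X=-g[:,None]+0*g[None]; Y=-g[None]+0*g[:,None]; r=np.hypot(X,Y)
    H=cv2.cvtColor(a,cv2.COLOR_RGB2HSV); Hb=cv2.cvtColor(b,cv2.COLOR_RGB2HSV)
    def ang(m,rm=0,rM=1):
        m=m&(r>rm)&(r<rM); return (round(float(cw((X*m).sum(),(Y*m).sum())),1),int(m.sum()),round(float((r*m).sum()/max(m.sum(),1)),4))
    red=(rng(H,(0,90,50),(7,255,255))|rng(H,(172,90,50),(180,255,255)))
    out["red"]=ang(red,.02,.05); out["green"]=ang(rng(H,(40,60,25),(95,255,255)),.03,.056)
    o=rng(Hb,(5,130,120),(22,255,255)); n,l,s,c=cv2.connectedComponentsWithStats((o&(r>.045)).astype(np.uint8))
    st=[(round(float(cw(-g[int(q[1])],-g[int(q[0])])),1),round(float(np.hypot(g[int(q[1])],g[int(q[0])])),4)) for q,k in zip(c[1:],s[1:]) if k[4]>150]
    out["studs"]=st; v=np.array([x for x,_ in st]); 
    if len(v): out["bezel mod90"]=round(float(np.degrees(np.angle(np.exp(1j*np.radians((v-45)*4)).mean()))/4),1)
    print(cam,out); return out
E
python3 - <<'E'
from h import *
dial("top","pics/d1.png"); dial("side")
E
```

```text
top {'red': (-40.1, 272, 0.0257), 'green': (-66.1, 919, 0.0429), 'studs': [(-23.1, 0.0641), (63.9, 0.0586), (-108.6, 0.0612), (158.5, 0.0566)], 'bezel mod90': 22.7}
side {'red': (144.7, 1261, 0.0348), 'green': (-70.7, 1451, 0.0369), 'studs': [(-21.3, 0.0589), (69.1, 0.0617), (-114.3, 0.0588), (158.0, 0.0588)], 'bezel mod90': 22.9}
```

View pics/d1.png

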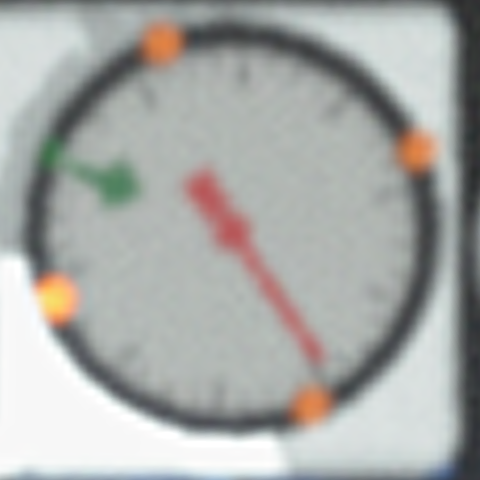

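The pointer stands at about 146° clockwise and the zero mark at about -67°, so I'll turn the bezel about 147° anticlockwise. I'll grip the studs on the bottle side, first at 157.6°, and do it in two strokes that stay clear of the antenna and the tray.

Run:
```python
from h import *
plan([(.467,-.107,.23,3.53),(.467,-.107,.12,3.53),(.467,-.107,.0705,3.53)])
```

```text
[[0.63, -3.81, 0.37, -0.05], [0.82, -3.77, 0.36, -0.05], [1.01, -3.73, 0.37, -0.05], [1.19, -3.67, 0.37, -0.05], [1.38, -3.61, 0.36, -0.05]]
[[1.55, -3.54, 0.37, -0.05], [1.73, -3.45, 0.37, -0.05], [1.9, -3.36, 0.36, -0.05], [-0.0, 0.0, 3.67, -0.0], [-0.0, 0.0, 3.66, -0.0]]
[[-0.0, 0.0, 3.67, -0.0], [-0.0, 0.0, 2.48, -0.0], [-0.0, 0.0, 2.47, -0.0], [0, 0, 0, 0], [0, 0, 0, 0]]
```

{"api": "drive_tool", "payload": {
  "series": [
    [[0.6,-3.8,0.4,-0.05],[0.8,-3.8,0.4,-0.05],[1.0,-3.7,0.4,-0.05],[1.2,-3.7,0.4,-0.05],[1.4,-3.6,0.4,-0.05]]
  ],
  "fingers": 0.3,
  "force": 25
}}

```text
clock: 12.28
tool_pos: [0.4872, 0.0056, 0.2392]
tool_rot: [-3.141, 0.0, -2.901]
wrist_force: [0.1, -0.5, 0.3]
opening: 0.0255
grasp_force: 0.0
```

{"api": "drive_tool", "payload": {
  "series": [
    [[1.6,-3.5,0.4,-0.05],[1.7,-3.4,0.4,-0.05],[1.9,-3.4,0.4,-0.05],[0,0,3,0],[0,0,3,0]]
  ]
}}

```text
clock: 12.7
tool_pos: [0.4683, -0.1094, 0.1681]
tool_rot: [-3.139, 0.004, -2.759]
wrist_force: [0.1, 0.0, -0.8]
opening: 0.0256
grasp_force: 0.0
```

Run:
```python
from h import *
s=read_state();print(s["tool_pos"],s["tool_rot"],s["opening"],s["q"])
im=get_image("wrist"); print([ (d["location"],d["confidence"]) for d in tip_of("wrist","stud0")])
print(im["fx"],im["cx"],im["cy"])
R,t=np.array(im["R"]),np.array(im["t"])
def fish(P):
    c=R@np.array(P)+t; th=np.arctan2(np.hypot(c[0],c[1]),c[2]); k=im["fx"]*th/np.hypot(c[0],c[1]); return im["cx"]+k*c[0],im["cy"]+k*c[1]
print("expect",fish((.467,-.107,.081)),"tcp",fish(s["tool_pos"]))
# back-project detections
for d in tip_of("wrist","stud0"):
    u=np.array([d["location"][0]-im["cx"],d["location"][1]-im["cy"]]);r=np.linalg.norm(u);th=r/im["fx"]
    v=R.T@np.array([*(u/r*np.sin(th)),np.cos(th)]);o=-R.T@t; print((o+v*(.081-o[2])/v[2]).round(4))
plan([(.467,-.107,.0705,3.53)])
save(im,"pics/w5.png")
```

```text
[ 0.46826332 -0.10937558  0.16814126] [-3.13871823  0.00373792 -2.7588805 ] 0.02563611114837287 [-2.29321935e-01  1.24226000e-01 -4.33944563e-01  1.00791490e+00
 -2.05112514e-04 -6.12029195e-01]
[([291.8, 339.9], 0.91), ([217.1, 277.9], 0.88), ([368.1, 277.0], 0.72), ([294.5, 208.9], 0.59)]
325.19226210127806 288.32622015280094 205.23483486299497
expect (np.float64(291.9543317400414), np.float64(209.76607128531813)) tcp (np.float64(287.93159445557933), np.float64(261.53285691139286))
[ 0.5788 -0.0615  0.081 ]
[ 0.5432 -0.1414  0.081 ]
[ 0.4967 -0.028   0.081 ]
[ 0.4657 -0.1055  0.081 ]
[[-0.05, -0.04, 3.18, -0.0], [-0.06, -0.05, 3.18, -0.0], [-0.05, -0.04, 3.18, -0.0], [0, 0, 0, 0], [0, 0, 0, 0]]
```

View pics/w5.png

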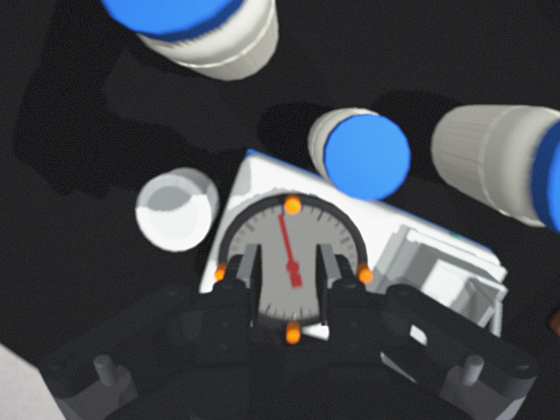

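The wrist view shows the target stud at (292,205), straight ahead between the fingers, with the bottle cap at (367,155) clear. The wrist gives the dial centre as (0.521, -0.084).

{"api": "drive_tool", "payload": {
  "series": [
    [[0.1,-0.3,3,0],[0,0,3,0],[0,0,2.7,0],[0,0,1.0,0],[0,0,0,0]]
  ]
}}

```text
clock: 13.27
tool_pos: [0.4665, -0.109, 0.0696]
tool_rot: [3.14, -0.002, -2.753]
wrist_force: [-0.7, 0.1, 0.0]
opening: 0.0256
grasp_force: 0.0
```

Run:
```python
from h import *
s=read_state();print(s["tool_pos"],s["tool_rot"],s["opening"],s["wrist_force"])
```

```text
[ 0.46645242 -0.10900441  0.06960306] [ 3.14000096e+00 -2.25909900e-03 -2.75321455e+00] 0.025568678644658196 [-0.65917888  0.09868907  0.04579489]
```

Gripping the stud, then arcing anticlockwise about the dial axis.

{"api": "drive_tool", "payload": {
  "series": [
    [[0,0,0,0],[0,0,0,0],[0,0,0,0],[0,0,0,0],[0,0,0,0]]
  ],
  "fingers": 0,
  "force": 25
}}

```text
clock: 13.68
tool_pos: [0.4685, -0.1099, 0.0718]
tool_rot: [-3.14, 0.002, -2.754]
wrist_force: [-0.9, 1.7, 7.6]
opening: 0.0102
grasp_force: 25.2
```

{"api": "drive_tool", "payload": {
  "series": [
    [[-0.04,-0.72,0,-0.12],[-0.04,-0.72,0,-0.12],[-0.04,-0.72,0,-0.12],[-0.04,-0.72,0,-0.12],[0,0,0,0]]
  ]
}}

```text
clock: 14.1
tool_pos: [0.4873, -0.1328, 0.0719]
tool_rot: [-3.139, 0.005, -2.269]
wrist_force: [3.6, 6.0, 4.2]
opening: 0.0102
grasp_force: 25.0
```

Run:
```python
from h import *
s=read_state();p=s["tool_pos"];print(p,s["tool_rot"],s["opening"],s["wrist_force"],s["wrist_torque"])
v=np.array(p[:2])-[.521,-.0843];print(np.hypot(*v),np.arctan2(v[1],v[0]))
```

```text
[ 0.48733161 -0.1327565   0.07189568] [-3.13854564  0.00528202 -2.26885142] 0.010231687525777694 [3.61661564 6.0366613  4.17217977] [ 1.08647135 -0.7103025   0.08369813]
0.05900502905907174 -2.178035174926773
```

{"api": "drive_tool", "payload": {
  "series": [
    [[-0.04,-0.72,0,-0.12],[-0.04,-0.72,0,-0.12],[-0.04,-0.72,0,-0.12],[-0.04,-0.72,0,-0.12],[-0.04,-0.72,0,-0.12]]
  ]
}}

```text
clock: 14.52
tool_pos: [0.5185, -0.144, 0.0718]
tool_rot: [-3.138, 0.008, -1.667]
wrist_force: [0.7, 14.8, 8.8]
opening: 0.0102
grasp_force: 25.4
```

{"api": "drive_tool", "payload": {
  "series": [
    [[-0.04,-0.72,0,-0.12],[-0.04,-0.72,0,-0.12],[-0.04,-0.72,0,-0.12],[-0.04,-0.72,0,-0.12],[0,0,0,0]]
  ]
}}

```text
clock: 14.93
tool_pos: [0.5457, -0.1391, 0.0717]
tool_rot: [-3.137, 0.007, -1.187]
wrist_force: [-4.9, 13.9, 12.3]
opening: 0.01
grasp_force: 25.8
```

{"api": "drive_tool", "payload": {
  "series": [
    [[0,0,0,0],[0,0,0,0],[0,0,0,0],[0,0,-4,0],[0,0,-4,0]]
  ],
  "fingers": 0.3
}}

```text
clock: 15.35
tool_pos: [0.5424, -0.1432, 0.1489]
tool_rot: [3.137, 0.003, -1.195]
wrist_force: [0.4, -0.2, 0.2]
opening: 0.0257
grasp_force: 0.0
```

{"api": "drive_tool", "payload": {
  "series": [
    [[0,0,-4,0],[0,0,0,0.1],[0,0,0,0.12],[0,0,0,0.12],[0,0,0,0.12]]
  ]
}}

```text
clock: 15.77
tool_pos: [0.5451, -0.144, 0.1908]
tool_rot: [-3.14, -0.001, -1.661]
wrist_force: [0.2, -0.6, 0.1]
opening: 0.0261
grasp_force: 0.0
```

```bash
cat >> h.py <<'E'
def wrist_studs():
    im=get_image("wrist"); R,t=np.array(im["R"]),np.array(im["t"]);o=-R.T@t
    H=hsv(im); P=[]
    for d in tip_of("wrist","stud0"):
        u=np.array([d["location"][0]-im["cx"],d["location"][1]-im["cy"]]);r=np.linalg.norm(u);th=r/im["fx"]
        v=R.T@np.array([*(u/r*np.sin(th)),np.cos(th)]);X=o+v*(.081-o[2])/v[2]
        w=X[:2]-[.521,-.0843]; print("wrist stud",X.round(4),"cw",cw(*w).round(1),"r",np.hypot(*w).round(4),round(d["confidence"],2))
E
sed -i 's/^C=.*/C=np.array([.5215,-.0845])/' h.py
python3 - <<'E'
from h import *
s=read_state();p=s["tool_pos"];print(p,s["tool_rot"],s["wrist_force"])
wrist_studs(); dial("top"); dial("side")
for k in np.radians([-155,-156,-157,-158]): print((C+.0605*np.array([np.cos(k),np.sin(k)])).round(4))
plan([(.466,-.107,.15,-2.75),(.466,-.107,.0705,-2.75)])
E
```

```text
[ 0.54509679 -0.14401399  0.19084926] [-3.14041917e+00 -7.61994111e-04 -1.66117424e+00] [ 0.17964568 -0.59063698  0.14502132]
wrist stud [ 0.5452 -0.1404  0.081 ] cw 66.6 r 0.0611 0.87
wrist stud [ 0.5791 -0.0602  0.081 ] cw -22.5 r 0.0629 0.68
top {'red': (145.8, 98, 0.0299), 'green': (-157.1, 880, 0.0403), 'studs': [(-23.7, 0.0609), (65.0, 0.0595), (-112.0, 0.0605), (156.9, 0.0586)], 'bezel mod90': 21.6}
side {'red': (143.8, 1269, 0.035), 'green': (-167.9, 1679, 0.0445), 'studs': [(-22.4, 0.0586), (69.2, 0.062), (-117.2, 0.0578), (156.4, 0.0598)], 'bezel mod90': 21.5}
[ 0.4667 -0.1101]
[ 0.4662 -0.1091]
[ 0.4658 -0.1081]
[ 0.4654 -0.1072]
[[-0.3, 0.82, 0.4, 0.11], [-0.21, 0.84, 0.41, 0.11], [-0.12, 0.86, 0.4, 0.11], [-0.02, 0.87, 0.4, 0.11], [0.07, 0.87, 0.41, 0.11]]
[[0.17, 0.85, 0.4, 0.11], [0.26, 0.83, 0.4, 0.11], [0.35, 0.8, 0.41, 0.11], [0.44, 0.75, 0.4, 0.11], [0.51, 0.7, 0.4, 0.11]]
[[0.0, -0.0, 3.98, -0.0], [0.0, -0.0, 3.97, -0.0], [0, 0, 0, 0], [0, 0, 0, 0], [0, 0, 0, 0]]
```

{"api": "drive_tool", "payload": {
  "series": [
    [[-0.3,0.8,0.4,0.11],[-0.2,0.8,0.4,0.11],[-0.1,0.9,0.4,0.11],[0,0.9,0.4,0.11],[0.1,0.9,0.4,0.11]]
  ]
}}

```text
clock: 16.38
tool_pos: [0.5045, -0.1253, 0.17]
tool_rot: [-3.142, -0.0, -2.207]
wrist_force: [0.3, 0.6, 0.2]
opening: 0.0259
grasp_force: 0.0
```

{"api": "drive_tool", "payload": {
  "series": [
    [[0.2,0.8,0.4,0.11],[0.3,0.8,0.4,0.11],[0.4,0.8,0.4,0.11],[0.4,0.8,0.4,0.11],[0.5,0.7,0.4,0.11]]
  ]
}}

```text
clock: 16.8
tool_pos: [0.465, -0.1075, 0.1501]
tool_rot: [-3.141, -0.0, -2.757]
wrist_force: [0.9, 0.1, -0.2]
opening: 0.0258
grasp_force: 0.0
```

Run:
```python
from h import *
s=read_state();print(s["tool_pos"],s["tool_rot"])
wrist_studs()
plan([(.466,-.107,.0705,-2.75)])
```

```text
[ 0.46500374 -0.10746171  0.15008724] [-3.14141831e+00 -8.39049194e-05 -2.75707642e+00]
wrist stud [ 0.4971 -0.0308  0.081 ] cw -114.1 r 0.0586 0.86
wrist stud [ 0.4645 -0.1071  0.081 ] cw 158.0 r 0.0609 0.84
wrist stud [ 0.5753 -0.0609  0.081 ] cw -23.3 r 0.0591 0.69
wrist stud [ 0.5453 -0.1388  0.081 ] cw 66.0 r 0.0597 0.59
wrist stud [0.5084 0.038  0.081 ] cw -95.9 r 0.1229 0.33
[[-0.1, -0.04, 3.96, -0.0], [-0.1, -0.03, 3.96, -0.0], [0, 0, 0, 0], [0, 0, 0, 0], [0, 0, 0, 0]]
```

{"api": "drive_tool", "payload": {
  "series": [
    [[0,0,3,0],[0,0,3,0],[0,0,1.9,0],[0,0,0,0],[0,0,0,0]]
  ]
}}

```text
clock: 17.32
tool_pos: [0.4651, -0.1075, 0.071]
tool_rot: [3.141, -0.001, -2.751]
wrist_force: [0.6, -0.4, 0.5]
opening: 0.0257
grasp_force: 0.0
```

{"api": "drive_tool", "payload": {
  "series": [
    [[0,0,0,0],[0,0,0,0],[0,0,0,0],[0,0,0,0],[0,0,0,0]]
  ],
  "fingers": 0
}}

```text
clock: 17.73
tool_pos: [0.4668, -0.108, 0.0726]
tool_rot: [-3.14, 0.002, -2.754]
wrist_force: [-0.2, -1.0, 6.8]
opening: 0.0097
grasp_force: 24.9
```

{"api": "drive_tool", "payload": {
  "series": [
    [[-0.04,-0.72,0,-0.12],[-0.04,-0.72,0,-0.12],[-0.04,-0.72,0,-0.12],[-0.04,-0.72,0,-0.12],[-0.04,-0.72,0,-0.12]]
  ]
}}

```text
clock: 18.15
tool_pos: [0.4892, -0.135, 0.0726]
tool_rot: [-3.14, 0.002, -2.148]
wrist_force: [-1.2, 2.7, 7.2]
opening: 0.01
grasp_force: 25.1
```

{"api": "drive_tool", "payload": {
  "series": [
    [[-0.04,-0.72,0,-0.12],[-0.04,-0.72,0,-0.12],[-0.04,-0.72,0,-0.12],[0,0,0,0],[0,0,0,0]]
  ]
}}

```text
clock: 18.57
tool_pos: [0.5096, -0.1434, 0.0726]
tool_rot: [-3.138, 0.002, -1.793]
wrist_force: [2.0, 1.7, 5.6]
opening: 0.0097
grasp_force: 25.0
```

Run:
```python
from h import *
s=read_state();p=s["tool_pos"];print(p,s["tool_rot"],s["opening"],s["wrist_force"])
print(cw(*(p[:2]-np.array([.521,-.0843]))))
dial("top"); dial("side")
```

```text
[ 0.5096492  -0.14340115  0.07262502] [-3.13836098e+00  1.51966193e-03 -1.79341126e+00] 0.009706169273752691 [2.02190277 1.6527979  5.59070819]
100.87168577339
top {'red': (146.0, 386, 0.0359), 'green': (148.0, 83, 0.0528), 'studs': [(10.6, 0.0602), (-76.7, 0.0605), (-167.6, 0.0587)], 'bezel mod90': -32.9}
side {'red': (143.7, 1254, 0.0348), 'green': (145.9, 523, 0.0472), 'studs': [(-79.8, 0.0573), (100.6, 0.0653), (-171.2, 0.0625)], 'bezel mod90': -35.1}
```

{"api": "drive_tool", "payload": {
  "series": [
    [[0,-0.18,0,-0.03],[0,0,0,0],[0,0,0,0],[0,0,0,0],[0,0,0,0]]
  ]
}}

```text
clock: 19.08
tool_pos: [0.5109, -0.1437, 0.0726]
tool_rot: [-3.139, 0.001, -1.764]
wrist_force: [1.2, 1.3, 6.6]
opening: 0.0098
grasp_force: 25.0
```

{"api": "drive_tool", "payload": {
  "series": [
    [[0,0,0,0],[0,0,0,0],[0,0,0,0],[0,0,-4,0],[0,0,-4,0]]
  ],
  "fingers": 0.3
}}

```text
clock: 19.5
tool_pos: [0.5065, -0.1432, 0.1496]
tool_rot: [3.135, 0.001, -1.764]
wrist_force: [2.3, -1.4, -0.1]
opening: 0.0255
grasp_force: 0.0
```

{"api": "drive_tool", "payload": {
  "series": [
    [[0,0,-4,0],[0,0,-4,0],[4,0,0,0],[4,0,0,0],[4,0,0,0]]
  ]
}}

```text
clock: 19.92
tool_pos: [0.4866, -0.2627, 0.2324]
tool_rot: [-3.14, -0.001, -1.762]
wrist_force: [1.1, -0.8, 0.4]
opening: 0.0257
grasp_force: 0.0
```

Run:
```python
from h import *
s=read_state();p=s["tool_pos"];print(p,s["wrist_force"],s["clock"])
dial("top","pics/d2.png"); dial("side"); save(get_image("side"),"pics/s6.png",(220,150,400,285),4)
```

```text
[ 0.48655947 -0.26272725  0.23238742] [ 1.09978265 -0.76609954  0.41492019] 19.9167
top {'red': (145.7, 221, 0.0359), 'green': (145.0, 37, 0.0556), 'studs': [(9.7, 0.0604), (-77.6, 0.0606), (99.0, 0.0587), (-168.5, 0.0585)], 'bezel mod90': -34.4}
side {'red': (143.7, 1253, 0.0348), 'green': (143.5, 513, 0.0474), 'studs': [(13.0, 0.0589), (-81.6, 0.0564), (102.5, 0.0642), (-172.4, 0.0623)], 'bezel mod90': -34.6}
```

View pics/d2.png

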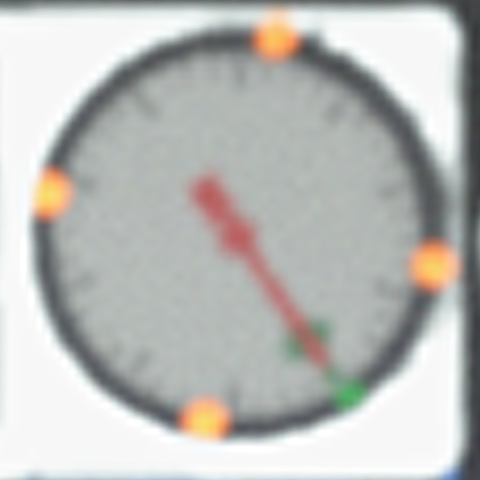

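View pics/s6.png

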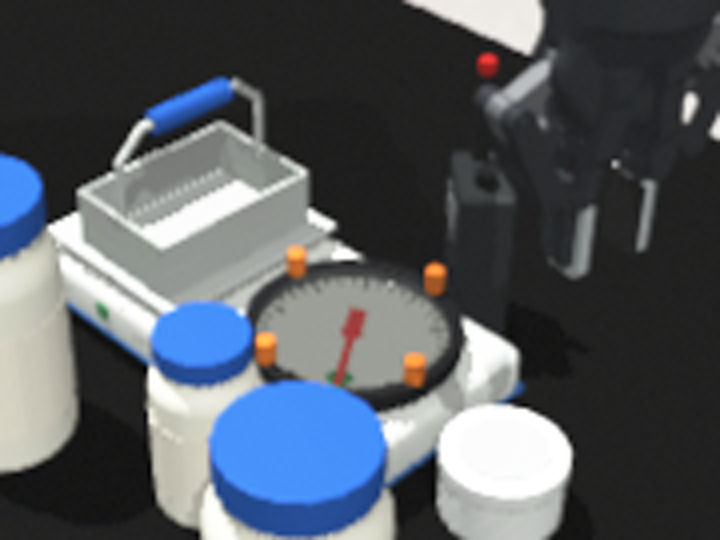

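The pointer at rectified (320,360) runs through the green mark to its patch at (350,393), agreeing within about 1° in both cameras. The tray is level on the platform, all neighbours are standing and the gripper is clear, so I'm handing in.

```bash
python3 -c "
from rig import *
print(job_done())"
```

```text
the job is handed in; nothing more can be done
None
```

I handed the job in at about 20 s on the robot's clock: the tray stands released and level on the platform, the zero mark is under the pointer to within about 1°, and the radio, bottle, tin and rock were left untouched; no verdict came back.

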